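# Gas test under the push-latch flap of a TIG welder

## Robot

A 6-joint arm with a two-finger parallel gripper is mounted at the origin on the work surface. World frame = base frame: x ahead of the robot, y to its left, z up, the work surface at z = 0. Lengths are in m, angles in degrees, forces in N, time in s.
With the tool pointing down it reaches from about 0.325 to 0.85 m from the base axis. Payload 15.5 kg.
Tool frame: the origin (TCP) lies at the very end of the fingers, on their centre line; the grasp point (between the pads) lies 19 mm behind it (robot.pinch_z is the distance from the TCP to the grasp point, in m); y points along the fingers, z is the direction in which the jaws open and shut, and the axes are right-handed (so a half turn about y gives the same grasp; the last joint's range is limited). The gripper opens to 91 mm and grips with 3 to 60 N. Pads are 32 mm wide; open, the fingers measure 118 mm over their backs; the gripper's body (76 mm by 178 mm) begins 60 mm behind the grasp point.
Start: joints at [64.83, 28.281, 77.091, -0, 74.628, -5.472], TCP at [0.211, 0.588, 0.214] pointing down, gripper open.
Joint ranges: [-166.48, 166.48], [-47.26, 123.95], [12.59, 153.08], [-70.14, 250.14], [6.76, 159.57], [-176.63, 176.63]. Speed limits (degrees/s): [108.29, 108.29, 147.25, 172.46, 172.46, 172.46].

## Interface

Orientations are given as [roll, pitch, yaw] about the fixed x, y, z axes, in that order (R = Rz(yaw) Ry(pitch) Rx(roll)).
In Python, from plant import robot gives the robot as it stands.
- The arm moves only by the tool step_arm, never from a script. Its argument "increments" is a list of rows, each a list of 3 entries, a list of its own where there are three numbers: the turn, a rotation vector about the tool's x, y, z in rad, then the shift along the tool's x, y, z in cm, then the gripper command: -1 is shut, 1 is fully open, values between are in proportion. A call has 1 to 8 rows; each row shifts and turns the commanded pose from where the row before left it, along the tool's axes as they then stand; what a row does not reach is not made up. A row lasts 1/12 s, in which the tool goes at most 41.7 mm and 7.16 degrees, less where a joint would pass 70% of its speed; a pose out of reach is approached as far as the arm can. A call is refused whole if a number of a shift passes 4.17 or a number of a turn 0.125, either way. A call with a gripper value outside its range is refused whole. The fingers move at their own pace and stop on an object; "grip_force" is the grip in N (left out, the last holds). Time passes only in rows, so rows that do not move let the fingers close. It gives the time, the measured TCP pose, the force and the opening at its end, in the units of the state.
- robot.get_obs(): the state, without advancing time (a new reading comes with each control period).
- robot.capture(name): name is "scene" or "top" or "wrist"; returns a dict with "img" (384x512x3 uint8, blue, green, red), "depth" (384x512 float32, m along the optical axis (not along the pixel's ray), 0 where there is no reading), "camera_matrix" (3x3 intrinsics, pixels), "k1" (the pictures are not rectified: a ray, as slopes to the right and down, at radius r is drawn at 1 + k1 r^2 times it, then the intrinsics apply), "rvec" (rotation vector, rad) and "tvec" (3), from world to camera coordinates, as OpenCV has them. Camera axes: x right, y down, z forward; pixel columns grow to the right and rows downward; lengths in m; the calibration is good to about 2 mm. A picture is of the moment at which its call begins.
- robot.job_done(): hands the job in, once; it reports no verdict.
The state is a dict: "time_s": time; "q": joint angles; "qvel": joint speeds; "joint_torque": joint torques, N m; "tcp_pos": TCP position; "tcp_rot": TCP orientation; "force": force on the tool from outside, world axes, zero at the start; "wrist_torque": the same for the moment, N m; "opening": finger opening in m.
Only numpy, scipy, OpenCV 4.12 (cv2) and the standard library are available. Lean on these libraries where they do the work, as an engineer would, in place of code of your own. Each camera call takes 0.05 s, during which the arm holds its last target. There are 200 camera calls.

## Task

Do the gas test on the welding machine: press the black control flap on the machine's top near its free edge and let go, so that it pops open by itself, then press the round button under it right down and keep it down for two seconds. Let the button come up, then swing the flap down with your fingertips and press its free edge until it latches shut again. Only touch and push: do not press the square button beside the round one, and leave the loose things on and around the machine where they are.

Things in the scene. Friction and masses are not known exactly. Their poses are not given: they have to be found in the camera images.
- machine: Portable TIG welding machine, a fixed grey and black box 400 mm long (x), 200 mm wide (y), its flat top (deck) 230 mm above the table. Origin at the centre of its underside; the -x end is the front (display, sockets). Under the flap the deck has a recess 107 by 138 mm, 18 mm deep to a grey plate with the buttons. A black carrying handle, 53 mm tall, runs along the middle from 45 to 185 mm behind the origin.
- flap (a joint): Hinge angle of the black control flap, rad: 0 = latched shut, 2.0 = fully open (leaning 25 degrees back past vertical), -0.056 = pressed in to its stop. Push-push latch: pressed at the free edge to the solid stop (5 mm, 3 to 5 N) and let go, a latched flap opens by a damped spring in about 2 s; an open one swung shut and pressed to the stop latches at 0. A press well short of the stop changes nothing.
- flap_push (a point): Pressing point on the flap's outer face, mid width, 79 mm from the hinge line; moves with the flap. x from free edge to hinge, y along the hinge, z out of the face. The flap is a stiff plate 93 mm from hinge to free edge, 130 mm wide, 8 mm thick; shut it lies level, 8 mm proud of the deck. A latch tongue 24 mm wide stands 27 mm out of the middle of its underside, 78 to 92 mm from the hinge.
- flap_hinge (a point): Point on the flap's hinge line, mid width, 4 mm above the deck, 78 mm in front of the machine's origin; does not move. Axes turn with the flap as at flap_push. The hinge is the flap's edge away from the machine's front; the free edge (with three small ribs) swings up and over towards the back and needs room. To shut it, push on the outer face (under 3 N until it is nearly shut).
- deck (a point): Point on the deck surface in the middle of the open strip between flap and handle, 65 mm behind the hinge line, 230 mm above the table. The deck is free of loose things from the hinge to 90 mm behind it. Axes as the machine.
- gas_test (a joint): Travel of the round gas-test button, m: 0 = up, 0.004 = right down. Spring-loaded, 1.5 N to start, 4.5 N right down, comes up by itself.
- gas_test_top (a point): Centre of the top of the round gas-test button: grey round cap 24 mm across in a round steel collar 31 mm across, its top 6 mm below the deck when up. It lies 56 mm in front of the hinge line, 34 mm left or right of the middle, hidden by the shut flap. z up.
- start_mode (a joint): Travel of the square start-mode button, m: 0 = up, 0.004 = right down. Not to be pressed.
- start_mode_top (a point): Centre of the top face of the square start-mode button: grey cap 22 mm square in a square steel collar, at the other side of the middle from the round one, 68 mm from it, top 6 mm below the deck. z up.
- gas_cup: Loose red-brown ceramic gas cup standing on the deck behind the flap, 22 mm across, 46 mm tall. Origin at its foot. Leave alone.
- collet_body: Loose copper collet body standing on the deck behind the flap, 16 mm across, 30 mm tall. Origin at its foot. Leave alone.
- mallet: Loose mallet with a black rubber head 60 mm across and 100 mm long on a 310 mm wooden handle, lying on the table beside the machine. Origin on the table under its middle, x along the handle to the head. Leave alone.
- wire_brush: Loose wire brush, 260 mm long, lying on the table beside the machine. Origin under its middle, x along it. Leave alone.
- angle_piece: Loose aluminium angle, 90 by 60 mm foot, 70 mm tall, on the table before the machine. Origin under the middle of its foot. Leave alone.
- test_plate: Loose aluminium plate 100 by 60 by 5 mm lying on the table before the machine. Origin under its middle. Leave alone.
- paste_jar: Loose jar 64 mm across, 65 mm tall, standing on the table beside the machine. Origin under its middle. Leave alone.

How it is judged:
By the outcome, as a careful person would: the job done as asked, in the order asked, and still so for the second after the job is handed in, with the robot touching nothing.
It also fails if it takes over 51 s, if anything falls off the work surface, if the arm or the gripper's body presses on something with over 40 N, if the wrist force passes 120 N, or if a joint passes its speed limit or range.

## Working session

There is one attempt and no reset: what is moved stays moved. The work goes in short steps, Python scripts to look and compute and a tool call to move; the robot and the scene stay as the last step left them, time stands still between calls to the robot, and variables do not carry over. Pictures are saved under pics/ and viewed, about 8 in all and at most 12, crops included, and the job is handed in when it is done.

Besides the shell and the picture viewer there is one more tool, called after "Emit:" as name(argument=value, ...), one argument or row to a line, values as JSON. step_arm: Moves the arm, as the interface text tells. Its arguments: {"type":"object","properties":{"increments":{"type":"array","items":{"type":"array"}},"grip_force":{"type":"number"}},"required":["increments"]}

```bash
ls; mkdir -p pics; cat > h.py <<'E'
import numpy as np, cv2
from scipy.spatial.transform import Rotation as R
from plant import robot
def cap(n,f=None):
    c=robot.capture(n)
    if f: cv2.imwrite('pics/'+f,c['img'])
    return c
def rays(c,u,v):
    K=c['camera_matrix']; x=(np.asarray(u,float)-K[0,2])/K[0,0]; y=(np.asarray(v,float)-K[1,2])/K[1,1]
    a,b=x.copy(),y.copy()
    for _ in range(20):
        s=1+c['k1']*(a*a+b*b); a,b=x/s,y/s
    return a,b
def world(c):
    h,w=c['depth'].shape; u,v=np.meshgrid(np.arange(w),np.arange(h)); a,b=rays(c,u,v); d=c['depth']
    P=np.stack([a*d,b*d,d],-1); M=cv2.Rodrigues(np.asarray(c['rvec'],float))[0]
    return (P-np.ravel(c['tvec']))@M
def proj(c,p):
    M=cv2.Rodrigues(np.asarray(c['rvec'],float))[0]; q=np.atleast_2d(p)@M.T+np.ravel(c['tvec'])
    s=q[:,:2]/q[:,2:]; s=s*(1+c['k1']*(s**2).sum(1,keepdims=True)); K=c['camera_matrix']
    return s*[K[0,0],K[1,1]]+[K[0,2],K[1,2]]
def tcp():
    o=robot.get_obs(); return o,np.array(o['tcp_pos']),R.from_euler('xyz',o['tcp_rot'],degrees=True)
E
python3 - <<'E'
from h import *
o,p,r=tcp(); print(o); print(r.as_matrix().round(3))
a=cap('scene');b=cap('top')
cv2.imwrite('pics/a.png',np.vstack([a['img'],b['img']])[:, :][:768]) 
cv2.imwrite('pics/a.png',cv2.resize(np.hstack([a['img'],b['img']]),(800,300)))
cv2.imwrite('pics/top.png',cv2.resize(b['img'],(800,600)))
W=world(b); ok=(b['depth']>0)
m=ok&(abs(W[...,2]-.230)<.004)
n,l,s,ce=cv2.connectedComponentsWithStats(m.astype(np.uint8))
for i in range(1,n):
    if s[i,4]>150:
        q=W[l==i]; print(s[i],q.mean(0),cv2.minAreaRect(q[:,:2].astype(np.float32)))
m=ok&(abs(W[...,2]-.238)<.003)
n,l,s,ce=cv2.connectedComponentsWithStats(m.astype(np.uint8))
for i in range(1,n):
    if s[i,4]>100:
        q=W[l==i]; print('f',s[i],q.mean(0),cv2.minAreaRect(q[:,:2].astype(np.float32)))
E
```

```text
pics
{'time_s': 0.0, 'q': array([ 6.48299473e+01,  2.83142575e+01,  7.71269497e+01,  3.05061241e-06,
        7.46251050e+01, -5.47301741e+00]), 'qvel': array([ 0.05187555,  0.11258551, -0.04408026, -0.00938825, -0.07396167,
       -0.00327844]), 'joint_torque': array([ 2.36710228e-03, -8.78813910e+01, -3.81852186e+01,  7.08767236e-02,
        5.30752097e-02, -8.30808199e-05]), 'tcp_pos': array([0.21051125, 0.58810114, 0.21334612]), 'tcp_rot': array([-9.00660096e+01,  6.32758337e-03, -1.96970397e+01]), 'force': array([ 1.59201753, -0.43912058, -0.24272372]), 'wrist_torque': array([-0.00197338, -0.04350293,  0.05028862]), 'opening': 0.09123647481718511}
[[ 0.941 -0.     0.337]
 [-0.337 -0.001  0.941]
 [-0.    -1.    -0.001]]
[ 254   46  116  172 9294] [ 0.63472438 -0.11671251  0.22966656] ((0.6185798645019531, -0.12094977498054504), (0.4016394019126892, 0.20353616774082184), 10.93819522857666)
f [ 294  155   61   50 1770] [ 0.49175651 -0.14470751  0.23771569] ((0.4947780966758728, -0.1452328860759735), (0.09854703396558762, 0.13054035604000092), 10.908177375793457)
```

View pics/top.png

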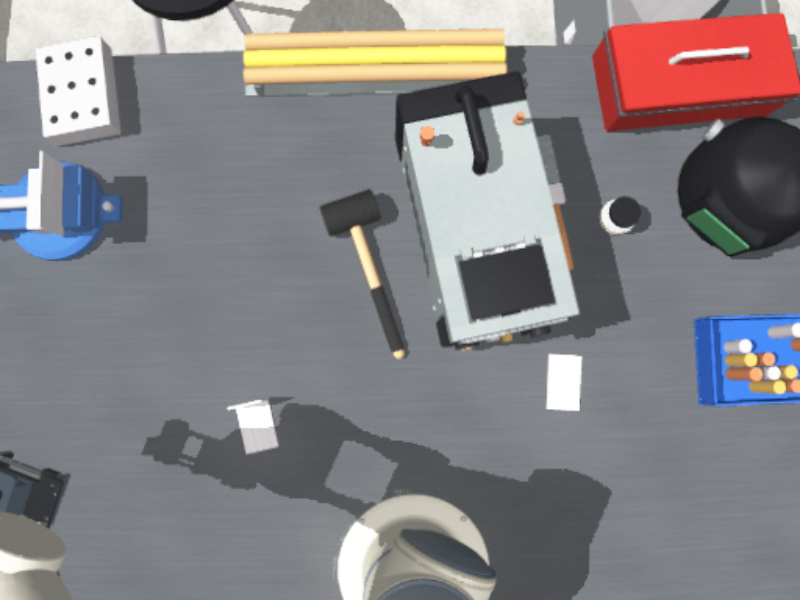

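View pics/a.png

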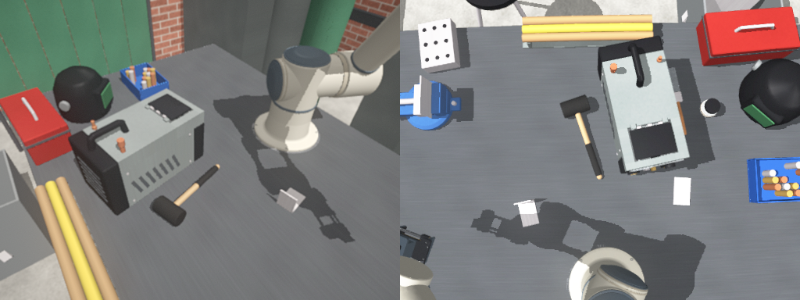

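The top view shows the flap at about (505,282) on the robot's side of the machine. The two loose fittings, at (427,135) and (519,118), stand far back beside the handle. The machine's yaw is 10.9° and its origin is about (0.618,-0.121). The flap rectangle agrees with this to 2 mm.

I'll rise and turn so that tool x points along machine -x, then travel to a point above the flap.

Emit:
step_arm(
  increments=[
    [[0,0.1185,0],[0,-0.5,0],-1],
    [[0,0.1185,0],[0,-0.5,0],-1],
    [[0,0.1185,0],[0,-0.5,0],-1],
    [[0,0.1185,0],[0,-0.5,0],-1],
    [[0,0.1185,0],[0,-0.5,0],-1],
    [[0,0.1185,0],[0,-0.5,0],-1],
    [[0,0.1185,0],[0,-0.5,0],-1],
    [[0,0.1185,0],[0,-0.5,0],-1],
  ],
)

```text
time_s: 0.77
tcp_pos: [0.2106, 0.5882, 0.2538]
tcp_rot: [-90.0, -0.0, -74.3]
force: [0.7, -0.8, 0.9]
opening: 0.0407
```

Emit:
step_arm(
  increments=[
    [[0,0.1185,0],[0,-0.5,0],-1],
    [[0,0.1185,0],[0,-0.5,0],-1],
    [[0,0.1185,0],[0,-0.5,0],-1],
    [[0,0.1185,0],[0,-0.5,0],-1],
    [[0,0.1185,0],[0,-0.5,0],-1],
    [[0,0.1185,0],[0,-0.5,0],-1],
    [[0,0.1185,0],[0,-0.5,0],-1],
    [[0,0.1185,0],[0,-0.5,0],-1],
  ],
)

```text
time_s: 1.43
tcp_pos: [0.2106, 0.5882, 0.2938]
tcp_rot: [-90.0, -0.0, -128.7]
force: [0.2, 0.2, -0.5]
opening: 0.001
```

Emit:
step_arm(
  increments=[
    [[0,0.1185,0],[0,-0.5,0],-1],
    [[0,0.1185,0],[0,-0.5,0],-1],
    [[0,0.1185,0],[0,-0.5,0],-1],
    [[0,0.1185,0],[0,-0.5,0],-1],
    [[0,0.1185,0],[0,-0.5,0],-1],
    [[0,0.1185,0],[0,-0.5,0],-1],
  ],
)

```text
time_s: 1.93
tcp_pos: [0.2106, 0.5882, 0.3238]
tcp_rot: [-90.0, -0.0, -169.4]
force: [-0.5, 0.4, -0.2]
opening: 0.0007
```

Emit:
step_arm(
  increments=[
    [[0,0,0],[-0.55,0,3.86],-1],
    [[0,0,0],[-0.55,0,3.86],-1],
    [[0,0,0],[-0.55,0,3.86],-1],
    [[0,0,0],[-0.55,0,3.86],-1],
    [[0,0,0],[-0.55,0,3.86],-1],
    [[0,0,0],[-0.55,0,3.86],-1],
    [[0,0,0],[-0.55,0,3.86],-1],
    [[0,0,0],[-0.55,0,3.86],-1],
  ],
)

```text
time_s: 2.6
tcp_pos: [0.3123, 0.2918, 0.3237]
tcp_rot: [-90.0, -0.0, -169.0]
force: [0.6, -0.5, 1.1]
opening: 0.0006
```

Emit:
step_arm(
  increments=[
    [[0,0,0],[-0.55,0,3.86],-1],
    [[0,0,0],[-0.55,0,3.86],-1],
    [[0,0,0],[-0.55,0,3.86],-1],
    [[0,0,0],[-0.55,0,3.86],-1],
    [[0,0,0],[-0.55,0,3.86],-1],
    [[0,0,0],[-0.55,0,3.86],-1],
    [[0,0,0],[-0.55,0,3.86],-1],
    [[0,0,0],[-0.55,0,3.86],-1],
  ],
)

```text
time_s: 3.27
tcp_pos: [0.4142, -0.0033, 0.3239]
tcp_rot: [-90.0, 0.0, -169.1]
force: [1.1, -0.7, 0.1]
opening: 0.0002
```

Emit:
step_arm(
  increments=[
    [[0,0,0],[-0.55,0,3.86],-1],
    [[0,0,0],[-0.55,0,3.86],-1],
    [[0,0,0],[-0.55,0,3.86],-1],
    [[0,0,0],[-0.55,0,3.86],-1],
    [[0,0,0],[0,0,0],-1],
  ],
)

```text
time_s: 3.68
tcp_pos: [0.4667, -0.1543, 0.3233]
tcp_rot: [-89.9, -0.0, -169.3]
force: [-2.1, 1.3, -1.2]
opening: 0.0006
```

```bash
python3 - <<'E'
from h import *
o,p,r=tcp(); print(p,o['tcp_rot'],o['q'],o['time_s'])
w=cap('wrist'); cv2.imwrite('pics/w1.png',w['img'])
W=world(w); m=(w['depth']>0)&(abs(W[...,2]-.238)<.003)
n,l,s,ce=cv2.connectedComponentsWithStats(m.astype(np.uint8))
for i in range(1,n):
    if s[i,4]>1000:
        q=W[l==i]; print('f',s[i],q.mean(0),cv2.minAreaRect(q[:,:2].astype(np.float32)))
E
```

```text
[ 0.46667547 -0.15427607  0.32329317] [-8.99121082e+01 -1.28358732e-02 -1.69274752e+02] [-2.52009368e+01  1.17028515e+01  8.54801120e+01 -7.93335637e-02
  8.27758677e+01  5.40837530e+01] 3.6833
f [  177    94   145   118 14319] [ 0.49617906 -0.14552927  0.23862969] ((0.49793553352355957, -0.14426922798156738), (0.10971018671989441, 0.13058210909366608), 11.148534774780273)
```

View pics/w1.png

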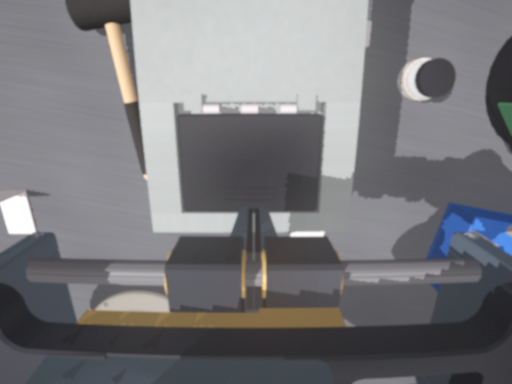

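The wrist view shows the flap centred in front of the fingers, with its free edge near row 212 and its hinge near row 112. The fingers are shut above the free edge. I'll press now.

Emit:
step_arm(
  increments=[
    [[0,0,0],[0.5,2.0,-0.2],-1],
    [[0,0,0],[0,2.5,0],-1],
    [[0,0,0],[0,2.0,0],-1],
    [[0,0,0],[0,1.2,0],-1],
    [[0,0,0],[0,0.3,0],-1],
    [[0,0,0],[0,0.1,0],-1],
    [[0,0,0],[0,0.1,0],-1],
  ],
)

```text
time_s: 4.32
tcp_pos: [0.46, -0.1474, 0.2425]
tcp_rot: [-90.0, 0.0, -169.0]
force: [0.7, -0.3, 0.4]
opening: 0.0006
```

Emit:
step_arm(
  increments=[
    [[0,0,0],[0,0.1,0],-1],
    [[0,0,0],[0,0.1,0],-1],
    [[0,0,0],[0,0.05,0],-1],
    [[0,0,0],[0,0.05,0],-1],
  ],
)

```text
time_s: 4.65
tcp_pos: [0.4599, -0.1477, 0.2392]
tcp_rot: [-90.0, 0.0, -169.1]
force: [-0.7, -0.5, 0.2]
opening: 0.0003
```

Emit:
step_arm(
  increments=[
    [[0,0,0],[0,0.05,0],-1],
    [[0,0,0],[0,0.05,0],-1],
  ],
)

```text
time_s: 4.82
tcp_pos: [0.4599, -0.1478, 0.2381]
tcp_rot: [-90.0, 0.0, -169.1]
force: [-0.8, 1.0, 3.1]
opening: 0.0004
```

Emit:
step_arm(
  increments=[
    [[0,0,0],[0,0.1,0],-1],
    [[0,0,0],[0,0.1,0],-1],
  ],
)

```text
time_s: 4.98
tcp_pos: [0.4598, -0.1477, 0.236]
tcp_rot: [-90.0, 0.0, -169.1]
force: [-1.6, -0.2, 4.3]
opening: 0.0005
```

Emit:
step_arm(
  increments=[
    [[0,0,0],[0,0.1,0],-1],
    [[0,0,0],[0,0.1,0],-1],
  ],
)

```text
time_s: 5.15
tcp_pos: [0.4599, -0.1478, 0.234]
tcp_rot: [-90.0, 0.0, -169.1]
force: [-5.9, 1.1, 20.0]
opening: 0.0004
```

Emit:
step_arm(
  increments=[
    [[0,0,0],[0,0.05,0],-1],
    [[0,0,0],[0,0.0,0],-1],
  ],
)

```text
time_s: 5.32
tcp_pos: [0.4599, -0.1478, 0.2341]
tcp_rot: [-90.0, 0.0, -169.1]
force: [-5.0, 0.6, 18.1]
opening: 0.0002
```

The flap hit its solid stop at about 19 N. I'll release it and back out, up and to the front.

Emit:
step_arm(
  increments=[
    [[0,0,0],[0.6,-1.5,0],-1],
    [[0,0,0],[1.5,-2.0,0],-1],
    [[0,0,0],[2.0,-2.0,0],-1],
    [[0,0,0],[2.0,-2.0,0],-1],
    [[0,0,0],[1,-2.0,0],-1],
    [[0,0,0],[0,-2.0,0],-1],
    [[0,0,0],[0,-2.0,0],-1],
    [[0,0,0],[0,0,0],-1],
  ],
)

```text
time_s: 5.98
tcp_pos: [0.3911, -0.1619, 0.3717]
tcp_rot: [-89.8, 0.2, -169.1]
force: [-0.6, 0.7, -0.1]
opening: 0.0004
```

Emit:
step_arm(
  increments=[
    [[0,0,0],[0,0,0],-1],
    [[0,0,0],[0,0,0],-1],
    [[0,0,0],[0,0,0],-1],
    [[0,0,0],[0,0,0],-1],
    [[0,0,0],[0,0,0],-1],
    [[0,0,0],[0,0,0],-1],
    [[0,0,0],[0,0,0],-1],
    [[0,0,0],[0,0,0],-1],
  ],
)

```text
time_s: 6.65
tcp_pos: [0.3901, -0.1611, 0.3683]
tcp_rot: [-90.0, -0.0, -169.1]
force: [0.0, -1.0, -0.5]
opening: 0.0007
```

Emit:
step_arm(
  increments=[
    [[0,0,0],[0,0,0],-1],
    [[0,0,0],[0,0,0],-1],
    [[0,0,0],[0,0,0],-1],
    [[0,0,0],[0,0,0],-1],
    [[0,0,0],[0,0,0],-1],
    [[0,0,0],[0,0,0],-1],
    [[0,0,0],[0,0,0],-1],
    [[0,0,0],[0,0,0],-1],
  ],
)

```text
time_s: 7.32
tcp_pos: [0.3901, -0.1611, 0.3684]
tcp_rot: [-90.0, 0.0, -169.1]
force: [-0.0, 0.4, -0.8]
opening: 0.0003
```

```bash
python3 - <<'E'
from h import *
o,p,r=tcp(); print(p,o['force'],o['time_s'])
w=cap('wrist'); cv2.imwrite('pics/w2.png',w['img']); 
np.savez('w2.npz',**{k:np.asarray(v) for k,v in w.items()})
W=world(w)
H=np.array([.542,-.1357]); ex=np.array([.982,.189]); ey=np.array([-.189,.982])
for s in (1,-1):
    c=H-.056*ex+s*.034*ey; print('nominal',c,proj(w,[[*c,.224]]))
    # height profile along ey through the centre
    d=W[...,:2]-c; a=d@ex; b=d@ey
    for t in range(-20,21,2):
        m=(abs(a)<.002)&(abs(b-t/1000)<.001)&(w['depth']>0)
        print(t,(W[m][:,2].mean()*1000).round(1) if m.any() else None,end='; ')
    print()
E
```

```text
[ 0.39007064 -0.16114725  0.36841908] [-0.04948868  0.40837308 -0.82243679] 7.3167
nominal [ 0.480582 -0.112896] [[225.4039451   85.08754524]]
-20 212.4; -18 213.0; -16 214.3; -14 215.8; -12 219.3; -10 224.9; -8 224.7; -6 224.6; -4 224.5; -2 225.0; 0 225.3; 2 224.7; 4 224.5; 6 224.3; 8 224.8; 10 224.4; 12 None; 14 216.5; 16 213.1; 18 212.9; 20 212.5; 
nominal [ 0.493434 -0.179672] [[289.74779389  85.23039695]]
-20 212.1; -18 212.3; -16 212.1; -14 216.1; -12 216.9; -10 223.9; -8 224.7; -6 224.5; -4 224.8; -2 224.5; 0 224.0; 2 224.5; 4 224.7; 6 224.6; 8 224.8; 10 221.7; 12 216.3; 14 214.8; 16 212.3; 18 212.4; 20 212.4;
```

View pics/w2.png

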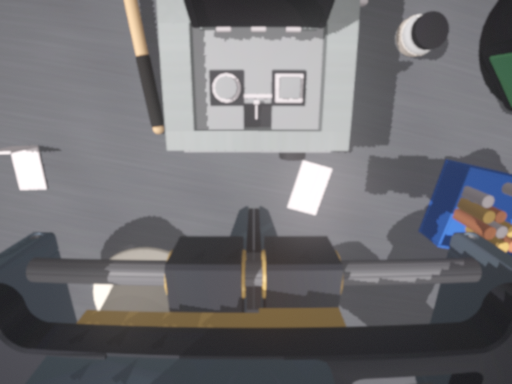

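The flap is open. The round button is the left one at (227,88) and the square one is at (291,88), with a toggle between them at (258,98). The collars top out near 216 mm, below the cap's pressed level, so flat fingertips are fine. I'll refine the button centre and check where the camera sits relative to the open flap.

```bash
python3 - <<'E'
from h import *
w=dict(np.load('w2.npz')); W=world(w); o,p,r=tcp()
M=cv2.Rodrigues(w['rvec'])[0]; C=-M.T@w['tvec'].ravel(); print('cam in tool',r.inv().apply(C-p))
ex=np.array([.982,.189]); ey=np.array([-.189,.982]); H=np.array([.542,-.1357])
for c in ([.4806,-.1129],[.4934,-.1797]):
    m=(np.hypot(*(np.moveaxis(W[...,:2],-1,0)-np.array(c)[:,None,None]))<.022)&(abs(W[...,2]-.2245)<.0025)
    q=W[m][:,:2]; cc=cv2.minAreaRect(q.astype(np.float32)); print(m.sum(),q.mean(0),W[m][:,2].mean(),cc, 'tool shift cm',r.inv().apply(np.r_[q.mean(0),.2245]-p)*100)
t=cap('top'); T=world(t); d=T[...,:2]-H
# flap / camera heights
m=(t['depth']>0)&(T[...,2]>.3)&(abs(d@ey)<.06)&(abs(d@ex)<.07); q=T[m]; print('flap open', m.sum(),[((q[:,:2]-H)@ex).min(),((q[:,:2]-H)@ex).max()],q[:,2].max())
E
```

```text
cam in tool [-0.08170274 -0.17137365 -0.00048385]
397 [ 0.47862409 -0.11335817] 0.22467490008921545 ((0.4785926043987274, -0.1133425384759903), (0.022350110113620758, 0.022280896082520485), 10.630924224853516) tool shift cm [-9.59999115 14.39241615 -3.01242278]
434 [ 0.49128612 -0.17997836] 0.22458099005862867 ((0.49113771319389343, -0.18027617037296295), (0.02142697386443615, 0.02134040743112564), 11.298748970031738) tool shift cm [-9.57992687 14.39229008  3.7688276 ]
flap open 542 [np.float64(-0.06975510094527941), np.float64(0.04067395193499484)] 0.7352422549266807
```

Emit:
step_arm(
  increments=[
    [[0,0,0],[-2,0,-0.6],-1],
    [[0,0,0],[-2.5,0,-0.8],-1],
    [[0,0,0],[-2.5,0,-0.8],-1],
    [[0,0,0],[-2.5,0,-0.8],-1],
    [[0,0,0],[0,2.5,0],-1],
    [[0,0,0],[0,3,0],-1],
    [[0,0,0],[0,3,0],-1],
    [[0,0,0],[0,3,0],-1],
  ],
)

```text
time_s: 8.08
tcp_pos: [0.4777, -0.1135, 0.2522]
tcp_rot: [-90.0, 0.0, -169.0]
force: [0.7, 0.4, -0.8]
opening: 0.0003
```

Emit:
step_arm(
  increments=[
    [[0,0,0],[0,1.5,0],-1],
    [[0,0,0],[0,0.8,0],-1],
    [[0,0,0],[0,0.2,0],-1],
    [[0,0,0],[0,0,0],-1],
  ],
)

```text
time_s: 8.42
tcp_pos: [0.4779, -0.1138, 0.2287]
tcp_rot: [-90.0, 0.0, -169.1]
force: [0.5, -0.5, 0.4]
opening: 0.0007
```

Emit:
step_arm(
  increments=[
    [[0,0,0],[0,0.1,0],-1],
    [[0,0,0],[0,0.1,0],-1],
    [[0,0,0],[0,0.1,0],-1],
    [[0,0,0],[0,0.1,0],-1],
    [[0,0,0],[0,0.1,0],-1],
    [[0,0,0],[0,0.1,0],-1],
    [[0,0,0],[0,0.1,0],-1],
  ],
)

```text
time_s: 9.0
tcp_pos: [0.4779, -0.1138, 0.2215]
tcp_rot: [-90.0, 0.0, -169.1]
force: [-0.1, 0.6, 3.7]
opening: 0.0004
```

Emit:
step_arm(
  increments=[
    [[0,0,0],[0,0.1,0],-1],
    [[0,0,0],[0,0,0],-1],
  ],
)

```text
time_s: 9.17
tcp_pos: [0.4779, -0.1138, 0.2204]
tcp_rot: [-90.0, 0.0, -169.1]
force: [1.2, -0.2, 4.5]
opening: 0.0007
```

Emit:
step_arm(
  increments=[
    [[0,0,0],[0,0.05,0],-1],
    [[0,0,0],[0,0,0],-1],
  ],
)

```text
time_s: 9.33
tcp_pos: [0.4779, -0.1138, 0.2202]
tcp_rot: [-90.0, 0.0, -169.1]
force: [-0.2, 0.2, 6.9]
opening: 0.0005
```

Emit:
step_arm(
  increments=[
    [[0,0,0],[0,0.05,0],-1],
    [[0,0,0],[0,0,0],-1],
    [[0,0,0],[0,0,0],-1],
    [[0,0,0],[0,0,0],-1],
    [[0,0,0],[0,0,0],-1],
    [[0,0,0],[0,0,0],-1],
    [[0,0,0],[0,0,0],-1],
    [[0,0,0],[0,0,0],-1],
  ],
)

```text
time_s: 10.0
tcp_pos: [0.4779, -0.1138, 0.2201]
tcp_rot: [-90.0, 0.0, -169.1]
force: [-2.9, 0.4, 14.1]
opening: 0.0005
```

Emit:
step_arm(
  increments=[
    [[0,0,0],[0,0,0],-1],
    [[0,0,0],[0,0,0],-1],
    [[0,0,0],[0,0,0],-1],
    [[0,0,0],[0,0,0],-1],
    [[0,0,0],[0,0,0],-1],
    [[0,0,0],[0,0,0],-1],
    [[0,0,0],[0,0,0],-1],
    [[0,0,0],[0,0,0],-1],
  ],
)

```text
time_s: 10.67
tcp_pos: [0.4779, -0.1138, 0.2201]
tcp_rot: [-90.0, 0.0, -169.1]
force: [-2.2, 0.7, 15.3]
opening: 0.0006
```

Emit:
step_arm(
  increments=[
    [[0,0,0],[0,0,0],-1],
    [[0,0,0],[0,0,0],-1],
    [[0,0,0],[0,0,0],-1],
    [[0,0,0],[0,0,0],-1],
    [[0,0,0],[0,0,0],-1],
    [[0,0,0],[0,0,0],-1],
    [[0,0,0],[0,0,0],-1],
    [[0,0,0],[0,0,0],-1],
  ],
)

```text
time_s: 11.33
tcp_pos: [0.4779, -0.1138, 0.2201]
tcp_rot: [-90.0, 0.0, -169.1]
force: [-1.9, 0.4, 14.6]
opening: 0.0002
```

Emit:
step_arm(
  increments=[
    [[0,0,0],[0,0,0],-1],
    [[0,0,0],[0,0,0],-1],
    [[0,0,0],[0,0,0],-1],
    [[0,0,0],[0,0,0],-1],
  ],
)

```text
time_s: 11.67
tcp_pos: [0.4779, -0.1138, 0.2201]
tcp_rot: [-90.0, 0.0, -169.1]
force: [-3.2, 0.6, 14.0]
opening: 0.0003
```

The button was down at its stop, at 14–15 N, for over 2.3 s. Next I'll release it, rise above the flap, cross to behind it and come down.

Emit:
step_arm(
  increments=[
    [[0,0,0],[0,-0.5,0],-1],
    [[0,0,0],[0,-1.5,0],-1],
    [[0,0,0],[0,-3,0],-1],
    [[0,0,0],[0,-3,0],-1],
    [[0,0,0],[0,-3,0],-1],
    [[0,0,0],[0,-3,0],-1],
    [[0,0,0],[0,-1,0],-1],
    [[0,0,0],[-1,0,0.4],-1],
  ],
)

```text
time_s: 12.33
tcp_pos: [0.4882, -0.1158, 0.3722]
tcp_rot: [-89.9, 0.2, -169.1]
force: [0.4, -0.4, -0.4]
opening: 0.0006
```

```bash
python3 - <<'E'
from h import *
t=cap('top'); w=cap('wrist'); s=cap('scene')
H=np.array([.540,-.136]); ex=np.array([.982,.189]); ey=np.array([-.189,.982])
for n,c in (('scene',s),('top',t)):
    T=world(c); d=T[...,:2]-H; a=d@ex; b=d@ey
    m=(c['depth']>0)&(T[...,2]>.245)&(T[...,2]<.325)&(abs(b)<.06)&(a>-.03)&(a<.08)
    print(n,m.sum(), np.c_[a[m],T[m][:,2]][::max(1,m.sum()//10)].round(3).tolist())
P=proj(s,[[.54,-.136,.25]])[0].astype(int); x,y=P; crop=s['img'][max(0,y-90):y+90,max(0,x-120):x+120]
cv2.imwrite('pics/s3.png',np.hstack([cv2.resize(crop,(480,360)),cv2.resize(w['img'],(320,240)).__class__(0) if 0 else cv2.copyMakeBorder(cv2.resize(w['img'],(320,240)),0,120,0,0,0)]))
E
```

```text
scene 460 [[0.039, 0.321], [0.021, 0.324], [0.041, 0.315], [0.032, 0.32], [0.044, 0.321], [0.039, 0.31], [0.017, 0.261], [0.037, 0.306], [0.014, 0.256], [0.022, 0.272]]
top 41 [[0.041, 0.323], [0.036, 0.324], [0.032, 0.312], [0.028, 0.315], [0.027, 0.301], [0.024, 0.302], [0.022, 0.299], [0.02, 0.293], [0.019, 0.29], [0.015, 0.287], [0.013, 0.272]]
```

View pics/s3.png

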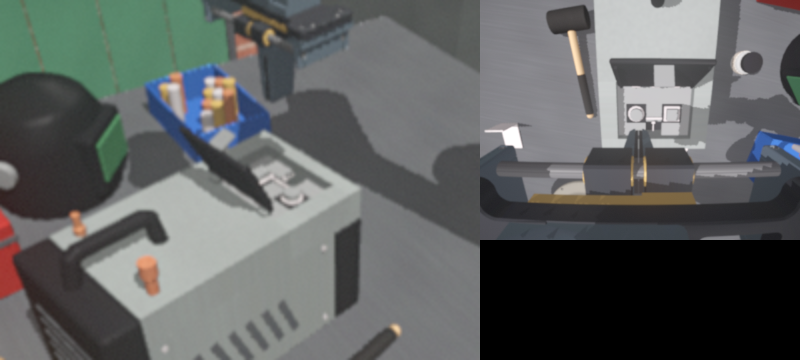

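The scene crop shows the flap leaning back with its tip about 44 mm behind the hinge at z 0.32, and both buttons are up. I'll cross over it now.

Emit:
step_arm(
  increments=[
    [[0,0,0],[-2,0,0.5],-1],
    [[0,0,0],[-2,0,0.5],-1],
    [[0,0,0],[-2,0,0.5],-1],
    [[0,0,0],[-2,0,0.5],-1],
    [[0,0,0],[-2,0,0.5],-1],
    [[0,0,0],[-2,0,0.5],-1],
    [[0,0,0],[0,0,0],-1],
  ],
)

```text
time_s: 13.07
tcp_pos: [0.6138, -0.1223, 0.3664]
tcp_rot: [-90.1, -0.2, -169.0]
force: [0.3, -0.1, -0.5]
opening: 0.0002
```

```bash
python3 - <<'E'
from h import *
o,p,r=tcp(); H=np.array([.540,-.136]); ex=np.array([.982,.189]); ey=np.array([-.189,.982])
print(p,(p[:2]-H)@ex,(p[:2]-H)@ey,o['force'],o['q'])
E
```

```text
[ 0.61380696 -0.12234246  0.36638178] 0.07505970632796187 -0.0005378071745562579 [ 0.33105856 -0.13841376 -0.50525494] [-1.67439222e+01  2.28517771e+01  6.26686635e+01  1.29023790e-02
  9.46699057e+01  6.23018674e+01]
```

Emit:
step_arm(
  increments=[
    [[0,0,0],[0,2.5,0],-1],
    [[0,0,0],[0,2.5,0],-1],
    [[0,0,0],[0,2,0],-1],
    [[0,0,0],[0,1,0],-1],
    [[0,0,0],[0.5,0,0],-1],
    [[0,0,0],[0.5,0,0],-1],
    [[0,0,0],[0.5,0,0],-1],
    [[0,0,0],[0.5,0,0],-1],
  ],
)

```text
time_s: 13.73
tcp_pos: [0.5922, -0.1265, 0.2909]
tcp_rot: [-89.9, 0.1, -169.1]
force: [2.2, -0.1, 1.2]
opening: 0.0004
```

Emit:
step_arm(
  increments=[
    [[0,0,0],[0.5,-0.25,0],-1],
    [[0,0,0],[0.5,-0.25,0],-1],
    [[0,0,0],[0.5,-0.25,0],-1],
    [[0,0,0],[0.5,-0.25,0],-1],
  ],
)

```text
time_s: 14.07
tcp_pos: [0.572, -0.1301, 0.3]
tcp_rot: [-90.0, 0.0, -169.1]
force: [2.3, 0.1, -1.4]
opening: 0.0003
```

Emit:
step_arm(
  increments=[
    [[0,0,0],[0.5,-0.25,0],-1],
    [[0,0,0],[0.5,-0.25,0],-1],
    [[0,0,0],[0.5,-0.25,0],-1],
    [[0,0,0],[0,-0.25,0],-1],
  ],
)

```text
time_s: 14.4
tcp_pos: [0.5569, -0.133, 0.3098]
tcp_rot: [-90.0, -0.0, -169.1]
force: [1.6, -0.8, -0.4]
opening: 0.0004
```

Emit:
step_arm(
  increments=[
    [[0,0,0],[0.58,0.05,0],-1],
    [[0,0,0],[0.58,0.1,0],-1],
    [[0,0,0],[0.58,0.15,0],-1],
    [[0,0,0],[0.58,0.2,0],-1],
    [[0,0,0],[0.58,0.22,0],-1],
    [[0,0,0],[0.58,0.26,0],-1],
  ],
)

```text
time_s: 14.9
tcp_pos: [0.5229, -0.1396, 0.2994]
tcp_rot: [-90.0, -0.0, -169.1]
force: [2.6, -0.4, 2.4]
opening: 0.0002
```

Emit:
step_arm(
  increments=[
    [[0,0,0],[0.6,0.27,0],-1],
    [[0,0,0],[0.6,0.3,0],-1],
    [[0,0,0],[0.6,0.33,0],-1],
    [[0,0,0],[0.6,0.36,0],-1],
    [[0,0,0],[0.55,0.4,0],-1],
    [[0,0,0],[0.5,0.45,0],-1],
  ],
)

```text
time_s: 15.4
tcp_pos: [0.4891, -0.1461, 0.2782]
tcp_rot: [-90.0, 0.0, -169.1]
force: [2.0, 0.9, 2.3]
opening: 0.0001
```

Emit:
step_arm(
  increments=[
    [[0,0,0],[0.3,0.5,0],-1],
    [[0,0,0],[0.25,0.5,0],-1],
    [[0,0,0],[0.25,0.5,0],-1],
    [[0,0,0],[0.2,0.5,0],-1],
    [[0,0,0],[0.2,0.5,0],-1],
  ],
)

```text
time_s: 15.82
tcp_pos: [0.4779, -0.1483, 0.253]
tcp_rot: [-90.0, 0.0, -169.1]
force: [2.9, 0.5, 2.4]
opening: 0.0002
```

```bash
python3 - <<'E'
from h import *
o,p,r=tcp(); H=np.array([.540,-.136]); ex=np.array([.982,.189]); ey=np.array([-.189,.982])
print(p,(p[:2]-H)@ex,(p[:2]-H)@ey,o['force'],o['time_s'])
s=cap('scene'); T=world(s); d=T[...,:2]-H; a=d@ex; b=d@ey
m=(s['depth']>0)&(abs(b)<.06)&(a>-.1)&(a<.01)&(T[...,2]>.232)&(T[...,2]<.3)&(abs(b)>.03)
q=np.c_[a[m],T[m][:,2]]; print(len(q),q[::max(1,len(q)//15)].round(3).tolist())
x,y=proj(s,[[.5,-.14,.25]])[0].astype(int)
cv2.imwrite('pics/s4.png',cv2.resize(s['img'][max(0,y-75):y+75,x-100:x+100],(600,450)))
E
```

```text
[ 0.47792995 -0.14830024  0.25303213] -0.06327753055065988 -0.00034759616131336407 [2.86818651 0.46184484 2.36284821] 15.8167
524 [[-0.084, 0.252], [-0.058, 0.25], [-0.042, 0.244], [-0.046, 0.246], [-0.087, 0.253], [-0.016, 0.241], [-0.07, 0.251], [-0.081, 0.255], [-0.002, 0.235], [-0.056, 0.247], [-0.049, 0.248], [-0.049, 0.247], [-0.024, 0.24], [-0.022, 0.241], [0.002, 0.234], [0.008, 0.236]]
```

View pics/s4.png

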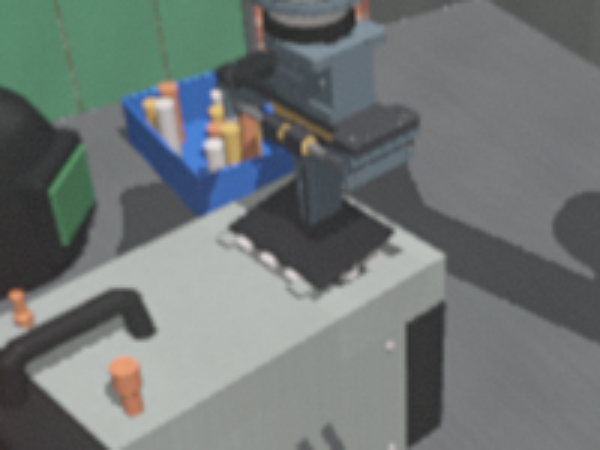

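The fingers are holding the flap nearly shut, about 10° up. I'll slide to the free edge and press to the stop.

Emit:
step_arm(
  increments=[
    [[0,0,0],[0.4,0.15,0],-1],
    [[0,0,0],[0.4,0.15,0],-1],
    [[0,0,0],[0.4,0.15,0],-1],
    [[0,0,0],[0.4,0.15,0],-1],
    [[0,0,0],[0,0.2,0],-1],
    [[0,0,0],[0,0.2,0],-1],
    [[0,0,0],[0,0.2,0],-1],
  ],
)

```text
time_s: 16.45
tcp_pos: [0.4618, -0.1513, 0.2413]
tcp_rot: [-90.0, -0.0, -169.1]
force: [-2.8, 0.1, 2.5]
opening: 0.0002
```

Emit:
step_arm(
  increments=[
    [[0,0,0],[0,0.1,0],-1],
    [[0,0,0],[0,0.1,0],-1],
    [[0,0,0],[0,0.1,0],-1],
    [[0,0,0],[0,0.1,0],-1],
  ],
)

```text
time_s: 16.78
tcp_pos: [0.4622, -0.1512, 0.2374]
tcp_rot: [-90.0, -0.0, -169.1]
force: [-3.9, 0.4, 4.5]
opening: 0.0004
```

Emit:
step_arm(
  increments=[
    [[0,0,0],[0,0.1,0],-1],
    [[0,0,0],[0,0.1,0],-1],
  ],
)

```text
time_s: 16.95
tcp_pos: [0.4621, -0.1512, 0.2355]
tcp_rot: [-90.0, -0.0, -169.1]
force: [-3.5, 1.1, 4.3]
opening: 0.0001
```

Emit:
step_arm(
  increments=[
    [[0,0,0],[0,0.1,0],-1],
    [[0,0,0],[0,0.05,0],-1],
    [[0,0,0],[0,0.0,0],-1],
  ],
)

```text
time_s: 17.2
tcp_pos: [0.4621, -0.1513, 0.2343]
tcp_rot: [-90.0, 0.0, -169.1]
force: [-5.2, 1.2, 11.4]
opening: 0.0004
```

Emit:
step_arm(
  increments=[
    [[0,0,0],[0,0.05,0],-1],
    [[0,0,0],[0,0.0,0],-1],
    [[0,0,0],[0,0.0,0],-1],
  ],
)

```text
time_s: 17.45
tcp_pos: [0.4622, -0.1513, 0.2342]
tcp_rot: [-90.0, 0.0, -169.1]
force: [-8.4, 0.4, 17.4]
opening: 0.001
```

The flap is at its stop again, at 17 N and z 0.234 as on the first press. I'll lift off straight up, then check it after two seconds or more.

Emit:
step_arm(
  increments=[
    [[0,0,0],[0,-0.3,0],-1],
    [[0,0,0],[0,-0.5,0],-1],
    [[0,0,0],[0,-1.5,0],-1],
    [[0,0,0],[1,-2.5,0],-1],
    [[0,0,0],[2,-2.5,0],-1],
    [[0,0,0],[2,-2.5,0],-1],
    [[0,0,0],[2,-2.5,0],-1],
    [[0,0,0],[0,-1,0],-1],
  ],
)

```text
time_s: 18.12
tcp_pos: [0.392, -0.1651, 0.3698]
tcp_rot: [-89.8, 0.2, -169.1]
force: [1.1, 0.5, 0.9]
opening: 0.0003
```

Emit:
step_arm(
  increments=[
    [[0,0,0],[0,0,0],-1],
    [[0,0,0],[0,0,0],-1],
    [[0,0,0],[0,0,0],-1],
    [[0,0,0],[0,0,0],-1],
    [[0,0,0],[0,0,0],-1],
    [[0,0,0],[0,0,0],-1],
    [[0,0,0],[0,0,0],-1],
    [[0,0,0],[0,0,0],-1],
  ],
)

```text
time_s: 18.78
tcp_pos: [0.3935, -0.1645, 0.3663]
tcp_rot: [-90.0, -0.0, -169.1]
force: [0.5, -0.4, 0.2]
opening: 0.0004
```

Emit:
step_arm(
  increments=[
    [[0,0,0],[0,0,0],-1],
    [[0,0,0],[0,0,0],-1],
    [[0,0,0],[0,0,0],-1],
    [[0,0,0],[0,0,0],-1],
    [[0,0,0],[0,0,0],-1],
    [[0,0,0],[0,0,0],-1],
    [[0,0,0],[0,0,0],-1],
    [[0,0,0],[0,0,0],-1],
  ],
)

```text
time_s: 19.45
tcp_pos: [0.3935, -0.1646, 0.3665]
tcp_rot: [-90.0, 0.0, -169.1]
force: [0.0, 0.9, 0.3]
opening: 0.0001
```

```bash
python3 - <<'E'
from h import *
o,p,r=tcp(); print(p,o['force'],o['time_s'])
w=cap('wrist'); W=world(w); H=np.array([.540,-.136]); ex=np.array([.982,.189]); ey=np.array([-.189,.982])
d=W[...,:2]-H; a=d@ex; b=d@ey
for lo in range(-90,0,15):
    m=(w['depth']>0)&(abs(b)<.06)&(a>lo/1000)&(a<lo/1000+.012); print(lo,m.sum(),np.median(W[m][:,2]).round(4))
s=cap('scene'); x,y=proj(s,[[.5,-.14,.25]])[0].astype(int)
cv2.imwrite('pics/s5.png',np.hstack([cv2.resize(s['img'],(400,300)),cv2.resize(w['img'],(400,300))]))
E
```

```text
[ 0.39346606 -0.16457006  0.36653245] [0.02608851 0.87353895 0.31212206] 19.45
-90 1390 0.2389
-75 1407 0.2388
-60 1531 0.2388
-45 1526 0.2387
-30 1584 0.2387
-15 1469 0.2384
```

View pics/s5.png

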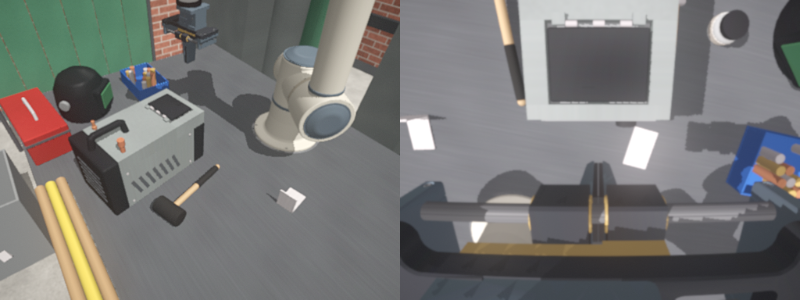

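The flap lies level at 238.4–238.9 mm about 2 s after release, so it has latched. The loose things stand where they were, and the robot touches nothing.

```bash
python3 -c "
from plant import robot
print(robot.job_done())"
```

```text
the job is handed in; nothing more can be done
None
```

The gas test is done and the job is handed in, at about 19.5 s of the 51 s allowed.

- **Opening the flap:** I pressed it near its free edge to the stop, at about 19 N, and let go. It popped fully open by itself.
- **Gas-test button:** I pressed the round button, on the machine's left, to its stop at z 0.220 m. I held it there for over 2.3 s at 14–15 N, then let it come up. The square button was not touched.
- **Closing the flap:** I swung it down from behind with the shut fingertips, at about 4 N or less until it was nearly shut. I then pressed it to the stop at 17 N and withdrew.

**Last checks:** About 2 s after release the flap lay level at 238.4–238.9 mm, against 238 mm expected when latched. The loose things in view were where they had been, and the robot was touching nothing. The wire brush is mostly hidden beside the machine, so I did not check it separately; the arm never went near it. No check failed; the only mismatch was about 2 mm between the top and wrist cameras, and I used the closer wrist view for the button.

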